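Fetch a carton from a push-to-open locker to the labelling nest

TASK

Push in the free end of the blue door of the low grey locker so that its catch lets go and it springs ajar, then swing the door wide open, at least square to the front. Slide the brown carton out by its near end until it lies wholly on the bench in front of the locker and let go of it, then take it again round its middle and set it flat in the orange end pockets of the labelling nest. Leave the door wide open and do not disturb the other things on the bench.

Things in the scene. Friction and masses are not known exactly. Their poses are not given: they have to be found in the camera images.
- locker: Low grey metal locker fixed on the bench: 164 mm wide inside, 180 outside, 142 mm deep, walls 66 mm high. Origin on the bench at the middle of its front opening; x points into the locker, y to the left seen from the front, z up. It has no floor: the carton stands on the bench. Low at the front, under 16 mm high, sit catch and hook (49 mm or more right of the middle) and a spring leaf (52 mm or more left).
- roof_edge (a point): Middle of the front edge of the locker's roof, on its top face, 66 mm above the bench (underside 60 mm). The roof begins 55 mm behind the front opening, so the front part of the locker is open from above.
- hatch (a joint): Blue door. 0 = shut and latched; grows as its free right-hand end swings out to the robot; rad, -0.045 to 1.9. A spring pushes it out. Pushed in past about -0.03 rad (5 mm and some 3 N at the free end) the catch lets go for good; when the pusher draws back the door follows and stops by itself at about 0.43 rad. Beyond that it swings lightly and stays where left.
- hatch_hinge (a point): Upright hinge axis of the blue door, at its left end, in the mid-plane of the door (x = -8 mm, y = +85 mm in the locker's frame), on the bench. The door has no handle; it is 170 mm long from axis to free end, 12 mm thick, its lower edge 4 mm and upper edge 71 mm above the bench.
- hatch_press (a point): White ring on the outer face of the blue door, where it is pressed: 145 mm from the hinge axis, 43 mm above the bench; it moves with the door.
- carton_center (a point): Centre of the brown cardboard carton, 66 x 110 x 50 mm (x, y, z), 0.1 to 0.3 kg; the point lies 25 mm above its underside. Its y axis is the long one. At the start it lies in the locker, long axis roughly along the locker's depth, its near end 14 to 25 mm behind the front opening.
- nest: Labelling nest fixed on the bench: aluminium plate 98 x 142 x 8 mm with an orange U-shaped pocket at each end of its long y axis. Origin at the middle of its underside, z up. The carton lies on the plate with its long axis along y, either way round; its centre is then 33 mm above the origin.
- nest_pockets (a point): Middle between the nest's two pockets, on the plate's top, 8 mm above the bench. Pockets: 78 mm wide inside, end walls 122 mm apart inside (6 mm play all round), walls 5 mm thick reaching 38 mm above the bench. Their side walls begin 34 mm from the middle, so 68 mm along each long side is open for the fingers.
- tape_measure: Teal tape measure standing on the bench, 40 x 91 x 67 mm, origin at the centre of its underside; to be left alone.
- glue_stick: Red and white glue stick standing upright, 30 x 30 x 95 mm, origin at the centre of its underside; to be left alone.
- orange_spool: Spool of orange cord, 62 x 62 x 32 mm, origin at the centre of its underside; to be left alone.
- white_box: Small white cardboard box, 60 x 85 x 35 mm, origin at the centre of its underside; to be left alone.
- purple_cup: Purple cup, 72 mm across, 79 mm high, origin at the centre of its underside; to be left alone.
- carton: The same carton; origin at the centre of its underside.
There are look-alikes about, which are no part of the job. Leave any yellow look-alike of the carton alone.

How it is judged:
By the outcome, as a careful person would: the job done as asked, in the order asked, and still so for the second after the job is handed in, with the robot touching nothing.
It also fails if it takes over 72 s, if anything falls off the work surface, if the arm or the gripper's body presses on something with over 40 N, if the wrist force passes 120 N, or if a joint passes its speed limit or range.

ROBOT

A 6-joint arm with a two-finger parallel gripper is mounted at the origin on a cart in front of the work surface, level with it; the furniture and walls round the work are solid. World frame = base frame: x ahead of the robot, y to its left, z up, the work surface at z = 0. Lengths are in mm, angles in rad, forces in N, time in s.
With the tool pointing down it reaches from about 350 to 975 mm from the base axis. Payload 7.1 kg.
Tool frame: the origin (TCP) lies midway between the tips of the shut fingers; the grasp point (between the pads) lies 19 mm behind it; x points along the fingers, y is the direction in which the jaws open and shut, and the axes are right-handed (so a half turn about x gives the same grasp; the last joint's range is limited). The gripper opens to 88 mm and grips with 3 to 60 N. Pads are 20 mm wide; open, the fingers measure 115 mm over their backs; the gripper's body (75 mm by 178 mm) begins 61 mm behind the grasp point.
Start: joints at [-1.255, 0.423, 1.63, -0, 1.089, -0.019], TCP at [205.38, -590.274, 222.675] pointing down, gripper open.
Joint ranges: [-3, 3], [-0.9, 2.11], [0.09, 2.58], [-1.31, 4.45], [0.11, 2.69], [-2.54, 2.54]. Speed limits (rad/s): [2.39, 2.39, 3.01, 3.14, 3.14, 3.14].

INTERFACE

Orientations are given as [roll, pitch, yaw] about the fixed x, y, z axes, in that order (R = Rz(yaw) Ry(pitch) Rx(roll)).
In Python, from station import bot gives the robot as it stands. Calls block until the motion is done:
- bot.movep(position, orientation): joint-space move of the TCP to a pose.
- bot.move_straight(position, ori=None, v=150): straight line of the TCP; ori=None keeps the orientation; v is the mean speed in mm/s.
- bot.set_joints(angles): joint-space move.
- bot.set_gripper(opening, grip_force=None): opening from 0.0 (shut) to 1.0 (fully open); grip_force is the grip in N (None keeps the last); returns when the fingers have stopped.
- bot.pause(seconds).
- bot.ik(position, orientation): joint angles nearest the present ones, or None.
- bot.get_state(): the state.
- bot.camera(name): name is "scene" or "top"; returns the picture (420x560x3 uint8, red, green, blue); there is no depth.
- bot.camera_params(name): a dict with "vertical_fov" (degrees; the focal length in pixels is half the picture's height over the tangent of half this angle, whatever the lens; pixels are square), "cx", "cy" (the principal point, pixels), "R" (3x3) and "t" (3): a world point X has camera coordinates R X + t. Camera axes: x right, y down, z forward; pixel columns grow to the right and rows downward; lengths in mm; the calibration is good to about 2 mm. A picture is of the moment at which its call begins. camera_params takes no time and is no camera call.
A pose or a line that the arm cannot do raises bot.Unreachable and nothing moves.
- bot.job_done(): hands the job in, once; it reports no verdict.
Trained networks look in the newest picture that a camera, given by its name, has taken for a name from the list of things; names that differ only in an ending like _2 or _b are one class to them, and where a whole thing is asked for, a point or a joint stands for the part that bears it (a point fixed in the world has none). Each returns a list of dicts, best first, with "conf" (0 to 1); they miss things now and then, are a little off and sometimes report something else, mostly with a low value. They report only what shows in the picture. A call takes as long as a camera call. They do not tell look-alikes from the thing itself.
- bot.recognise(label, camera): "rect" ([left, top, right, bottom] in pixels, round what is visible of it).
- bot.place_of(label, camera): "at" ([column, row] in pixels: a listed point, or the origin of a listed thing).
The state is a dict: "clock": time; "joint_pos": joint angles; "joint_vel": joint speeds; "joint_efforts": joint torques, N m; "tool_pos": TCP position; "ee_rot": TCP orientation; "ft_force": force on the tool from outside, world axes, zero at the start; "moment": the same for the moment, N m; "finger_gap": opening from 0.0 (shut) to 1.0 (fully open).
Only numpy, scipy, OpenCV 4.12 (cv2) and the standard library are available. Lean on these libraries where they do the work, as an engineer would, in place of code of your own. Each camera call takes 0.05 s, during which the arm holds its last target.

## Working session

There is one attempt and no reset: what is moved stays moved. The work goes in short steps, each a Python script; the robot and the scene stay as the last script left them, time stands still between calls to the robot, and variables do not carry over. Pictures are saved under pics/ and viewed, and the job is handed in when it is done.

```bash
ls; mkdir -p pics; python3 - <<'E'
from station import bot
import cv2
for c in("scene","top"):
    im=bot.camera(c); cv2.imwrite(f"pics/{c}0.png",im[:,:,::-1]); 
    p=bot.camera_params(c); print(c,p)
    for l in ["locker","roof_edge","hatch","hatch_hinge","hatch_press","carton","carton_center","nest","nest_pockets","tape_measure","glue_stick","orange_spool","white_box","purple_cup"]:
        print(l,[(x['at'],round(x['conf'],2)) for x in bot.place_of(l,c)] if l!="hatch" else bot.recognise(l,c))
print(bot.get_state())
E
```

```text
pics
scene {'vertical_fov': 50.91833392847724, 'cx': 279.50859921574596, 'cy': 210.57535114555535, 'R': array([[-0.69977627, -0.71410724,  0.01907939],
       [-0.46100194,  0.43102564, -0.77568944],
       [ 0.54570174, -0.5516047 , -0.63082634]]), 't': array([ 315.23028453,  305.56033029, 1126.21231371])}
locker [([265.6, 220.9], 0.97), ([126.0, 292.1], 0.71)]
roof_edge [([253.2, 196.2], 0.83)]
hatch [{'rect': [250.1, 197.0, 291.2, 234.8], 'conf': 0.64}]
hatch_hinge [([249.1, 236.2], 0.89)]
hatch_press [([282.2, 209.8], 0.66), ([254.4, 197.2], 0.58), ([170.5, 264.2], 0.27)]
carton [([269.3, 290.4], 0.81), ([252.3, 209.3], 0.73), ([219.6, 255.6], 0.66)]
carton_center [([251.3, 207.3], 0.87), ([269.0, 285.2], 0.7), ([216.3, 249.7], 0.58)]
nest [([336.0, 199.6], 0.76)]
nest_pockets [([248.8, 238.9], 0.67), ([334.3, 193.1], 0.63)]
tape_measure [([178.2, 297.7], 0.63), ([257.2, 194.6], 0.6), ([334.9, 198.2], 0.56)]
glue_stick [([167.6, 262.0], 0.79), ([283.9, 208.8], 0.74)]
orange_spool [([125.4, 293.5], 0.56)]
white_box [([290.3, 186.0], 0.9), ([248.3, 234.7], 0.39)]
purple_cup [([347.
[... 998 characters left out ...]
3.7], 0.57), ([161.6, 182.9], 0.52)]
{'clock': 1.5, 'joint_pos': array([-1.25505149e+00,  4.23080530e-01,  1.62990127e+00,  8.06030934e-06,
        1.08863513e+00, -1.90036428e-02]), 'joint_vel': array([-0.00019273,  0.00087677,  0.00198072, -0.00048357, -0.00269998,
       -0.00078784]), 'joint_efforts': array([ 3.22418528e-04, -5.44572294e+01, -2.74039882e+01,  6.44260459e-02,
        1.68557890e-02, -1.98912613e-05]), 'tool_pos': array([ 205.34840275, -590.27490984,  222.68672867]), 'ee_rot': array([-1.87592723,  1.57077102,  1.60041016]), 'ft_force': array([ 0.79406423, -0.59097104,  0.74445702]), 'moment': array([-0.02232936,  0.01056987,  0.02124154]), 'finger_gap': 0.9998401980145565}
```

```bash
python3 - <<'E'
import cv2
a=cv2.imread("pics/scene0.png");b=cv2.imread("pics/top0.png")
cv2.imwrite("pics/s0c.png",cv2.resize(a[140:340,90:390],(800,533),interpolation=cv2.INTER_CUBIC))
cv2.imwrite("pics/t0c.png",cv2.resize(b[140:300,140:460],(800,400),interpolation=cv2.INTER_CUBIC))
E
```

```text
(no output)
```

View pics/s0c.png

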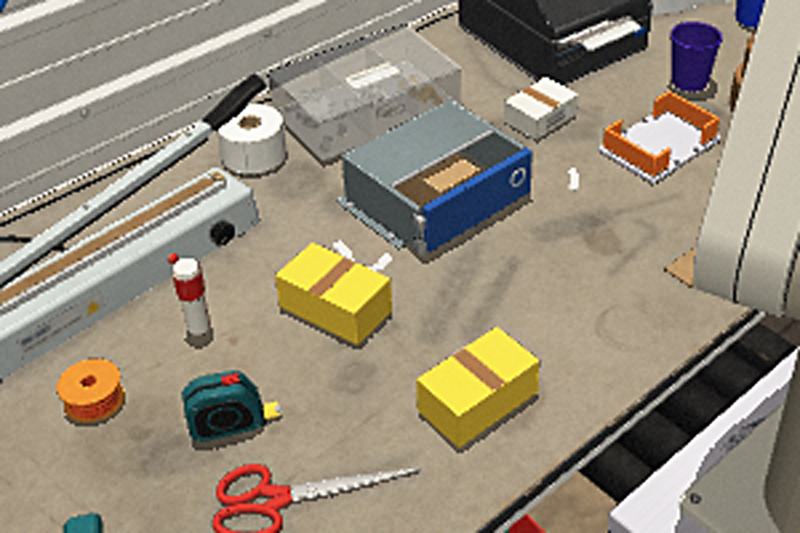

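View pics/t0c.png

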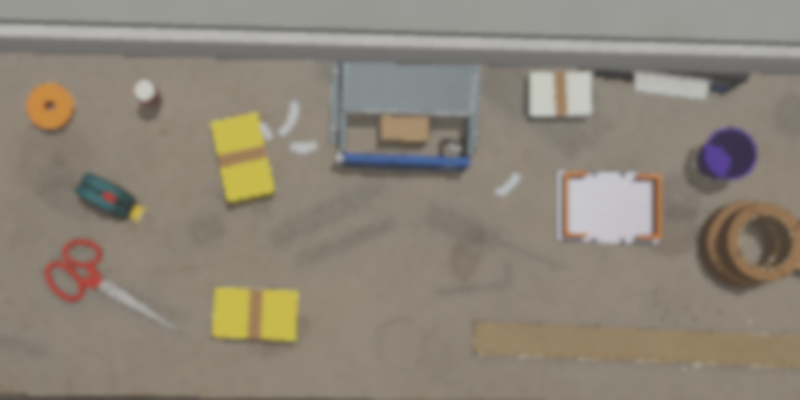

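View pics/top0.png

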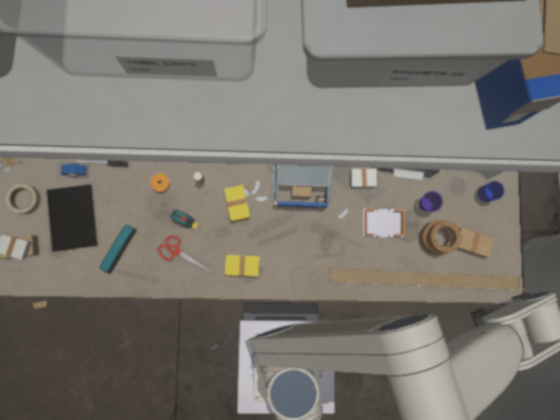

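```bash
cat > h.py <<'E'
import numpy as np, cv2
from station import bot
from scipy.optimize import least_squares
P={c:bot.camera_params(c) for c in("scene","top")}
def f(c): return 210/np.tan(np.radians(P[c]['vertical_fov']/2))
def proj(c,X):
    X=np.atleast_2d(X); p=P[c]; C=X@p['R'].T+p['t']
    return C[:,:2]/C[:,2:]*f(c)+[p['cx'],p['cy']]
def onplane(c,uv,z):
    p=P[c]; d=p['R'].T@np.array([(uv[0]-p['cx'])/f(c),(uv[1]-p['cy'])/f(c),1]); o=-p['R'].T@p['t']
    return o+d*(z-o[2])/d[2]
def fit(obs,x0,w=None):
    # obs: list of (cam, localXYZ, uv); pose x,y,yaw
    def r(q):
        c,s=np.cos(q[2]),np.sin(q[2]); out=[]
        for cam,L,uv in obs:
            X=[q[0]+c*L[0]-s*L[1],q[1]+s*L[0]+c*L[1],L[2]]
            out.append(proj(cam,X)[0]-uv)
        return np.ravel(out)
    s=least_squares(r,x0,loss='soft_l1',x_scale=[10,10,.1]); return s.x,r(s.x).reshape(-1,2).round(1)
def snap(c,n,box=None,sc=1):
    im=bot.camera(c)[:,:,::-1]
    if box: im=im[box[1]:box[3],box[0]:box[2]]
    cv2.imwrite(f"pics/{n}.png",cv2.resize(im,None,fx=sc,fy=sc,interpolation=cv2.INTER_CUBIC))
E
python3 - <<'E'
from h import *
for c in P: print(c,-P[c]['R'].T@P[c]['t'],f(c))
print('locker origin',onplane('scene',[265.6,220.9],0),onplane('top',[301.7,202.5],0))
print('roof',onplane('scene',[253.2,196.2],66),onplane('top',[304.7,185.7],66))
print('hinge',onplane('scene',[249.1,236.2],0),onplane('top',[280.1,203.6],0))
print('press',onplane('scene',[282.2,209.8],43),onplane('top',[317.9,205.7],43))
print('carton_c',onplane('scene',[251.3,207.3],25),onplane('top',[302.2,177.8],25))
print('carton',onplane('scene',[252.3,209.3],0),onplane('top',[300.9,181.5],0))
print('nest',onplane('scene',[336,199.6],0),onplane('top',[382.3,226.5],0))
print('nestp',onplane('scene',[334.3,193.1],8),onplane('top',[382.9,222.2],8))
for n,a,b in [('tape',[178.2,297.7],[183.5,221.7]),('glue',[167.6,262],[200.7,179.1]),('spool',[125.4,293.5],[163,181.8]),('wbox',[290.3,186],[362.9,175.5]),('cup',[347.8,168.8],[423.1,203.7]),('y1',[269.3,290.4],[244.6,264.7]),('y2',[219.6,255.6],[235.4,205.1])]:
    print(n,onplane('scene',a,0),onplane('top',b,0))
obs=[('scene',(0,0,0),(265.6,220.9)),('top',(0,0,0),(301.7,202.5)),('scene',(55,0,66),(253.2,196.2)),('top',(55,0,66),(304.7,185.7)),('scene',(-8,85,0),(249.1,236.2)),('top',(-8,85,0),(280.1,203.6)),('scene',(-14,-60,43),(282.2,209.8)),('top',(-14,-60,43),(317.9,205.7))]
print(fit(obs,[750,0,0]))
E
```

```text
scene [-253.1214435   714.62789338  941.44990951] 441.0828588732674
top [ 306.85167808   83.29621981 1759.4362286 ] 513.9626084271863
locker origin [554.11055728 -37.56054752   0.        ] [550.47726427 -41.50999046   0.        ]
roof [616.24035305 -40.15070759  66.        ] [598.32479966 -46.07731486  66.        ]
hinge [535.34788362  51.03986513   0.        ] [544.85156917  33.21880384   0.        ]
press [520.97923483 -80.14075115  43.        ] [534.91869029 -93.51760382  43.        ]
carton_c [615.90464432 -30.39482893  25.        ] [632.64155936 -40.22839161  25.        ]
carton [629.18978528 -45.99513694   0.        ] [624.15019951 -37.66128219   0.        ]
nest [ 469.56394807 -295.92530572    0.        ] [ 473.102785   -323.19485758    0.        ]
nestp [ 491.85918507 -311.99776538    8.        ] [ 487.32873684 -323.50951735    8.        ]
tape [481.68221534 353.47689452   0.        ] [474.80291291 361.12945058   0.        ]
glue [614.93529521 299.49666241   0.        ] [623.50158919 308.50881397   0.        ]
spool [592.420847  448.9302282   0.       ] [610.7256062  436.46620045   0.        ]
wbox [ 635.61532826 -236.36182188    0.        ] [ 651.17607479 -255.23151945    0.        ]
cup [ 563.70914083 -479.13644722    0.        ] [ 556.44680911 -468.06331439    0.        ]
y1 [330.63429227 156.97588232   0.        ] [332.77235011 149.67755488   0.        ]
y2 [ 5.31230873e+02  1.72142837e+02 -1.13686838e-13] [535.98679788 186.7898841    0.        ]
(array([ 5.50480477e+02, -3.88019162e+01, -1.70012435e-02]), array([[ 1. ,  0.4],
       [-0.8, -0. ],
       [ 2.1,  1.5],
       [-1.9, -2.2],
       [-0.7, -2. ],
       [-3.8,  0.2],
       [ 0.9, -4.4],
       [ 1.5, -0.1]]))
```

View pics/scene0.png

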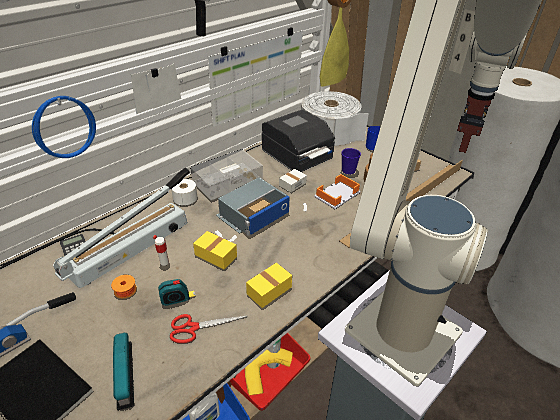

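```bash
cat >> h.py <<'E'
def boxpts(x0,x1,y0,y1,z0,z1): return np.array([[x,y,z] for x in(x0,x1) for y in(y0,y1) for z in(z0,z1)],float)
BE=[(0,1),(0,2),(0,4),(1,3),(1,5),(2,3),(2,6),(3,7),(4,5),(4,6),(5,7),(6,7)]
def place(L,q):
    c,s=np.cos(q[2]),np.sin(q[2]); L=np.atleast_2d(L)
    return np.c_[q[0]+c*L[:,0]-s*L[:,1],q[1]+s*L[:,0]+c*L[:,1],L[:,2]]
def overlay(src,c,items,box,sc,out):
    im=cv2.imread(src) if isinstance(src,str) else src
    im=cv2.resize(im[box[1]:box[3],box[0]:box[2]],None,fx=sc,fy=sc,interpolation=cv2.INTER_CUBIC)
    for L,q,col in items:
        uv=(proj(c,place(L,q))-[box[0],box[1]]+.5)*sc
        for a,b in BE: cv2.line(im,tuple(int(v) for v in uv[a]),tuple(int(v) for v in uv[b]),col,1,cv2.LINE_AA)
    cv2.imwrite(out,im)
LOCK=boxpts(0,142,-90,90,0,66); ROOF=boxpts(55,142,-90,90,60,66); DOOR=boxpts(-14,-2,-85,85,4,71)
CART=boxpts(-33,33,-55,55,0,50); NEST=boxpts(-49,49,-71,71,0,8); POCK=boxpts(-44,44,-66,66,8,38)
E
python3 - <<'E'
from h import *
q=[550.5,-38.8,-.017]; n=[480,-312,0]
it=[(ROOF,q,(0,255,0)),(DOOR,q,(0,0,255)),(LOCK,q,(0,255,255)),(NEST,n,(0,255,0)),(POCK,n,(255,0,255))]
overlay("pics/scene0.png","scene",it,(190,140,390,260),4,"pics/ovs.png")
overlay("pics/top0.png","top",it,(250,140,450,250),4,"pics/ovt.png")
E
```

```text
(no output)
```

View pics/ovs.png

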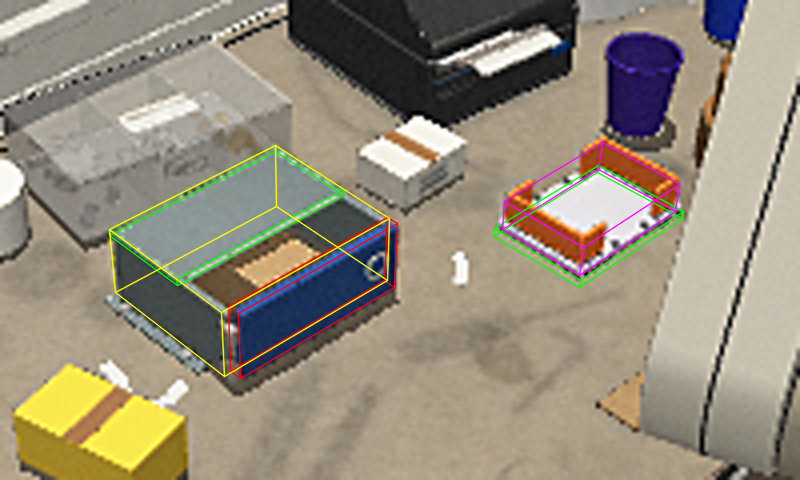

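View pics/ovt.png

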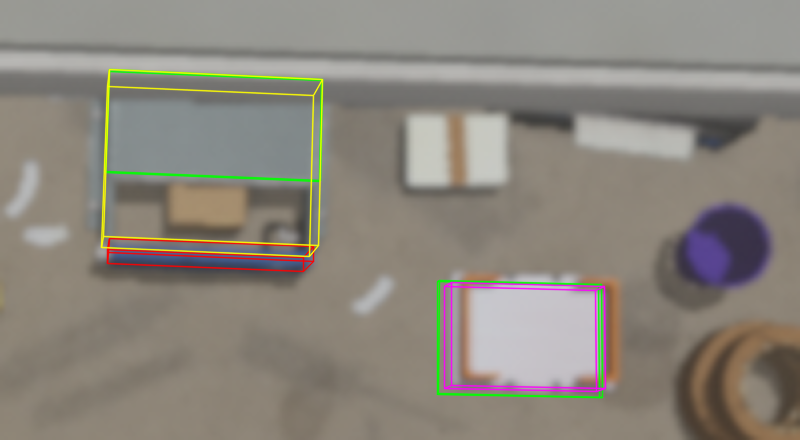

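```bash
python3 - <<'E'
import cv2
def g(src,b,sc,out):
    im=cv2.imread(src)[b[1]:b[3],b[0]:b[2]]; im=cv2.resize(im,None,fx=sc,fy=sc,interpolation=cv2.INTER_CUBIC)
    for i in range(b[0],b[2]):
        if i%5==0: cv2.line(im,(int((i-b[0]+.5)*sc),0),(int((i-b[0]+.5)*sc),9 if i%10 else 18),(0,0,255),1); 
        if i%10==0: cv2.putText(im,str(i),(int((i-b[0]+.5)*sc)+2,18),0,.4,(0,0,255),1)
    for i in range(b[1],b[3]):
        if i%5==0: cv2.line(im,(0,int((i-b[1]+.5)*sc)),(9 if i%10 else 18,int((i-b[1]+.5)*sc)),(0,0,255),1)
        if i%10==0: cv2.putText(im,str(i),(20,int((i-b[1]+.5)*sc)+4),0,.4,(0,0,255),1)
    cv2.imwrite(out,im)
g("pics/scene0.png",(305,170,370,218),12,"pics/ns.png")
g("pics/top0.png",(355,200,415,245),12,"pics/nt.png")
g("pics/scene0.png",(205,170,300,242),8,"pics/ls.png")
g("pics/top0.png",(265,155,340,215),10,"pics/lt.png")
E
```

```text
(no output)
```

View pics/ns.png

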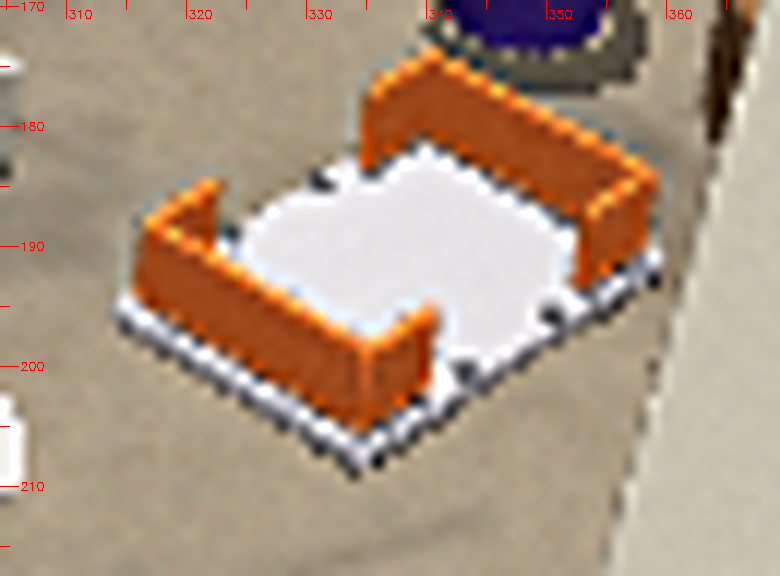

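View pics/nt.png

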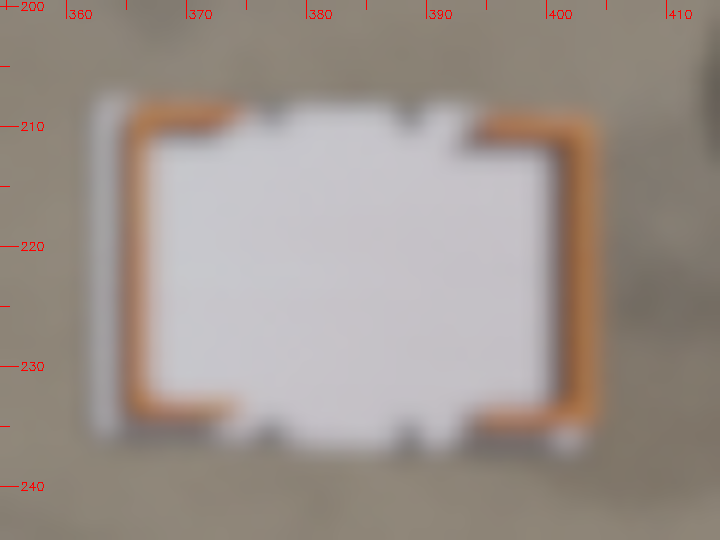

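View pics/ls.png

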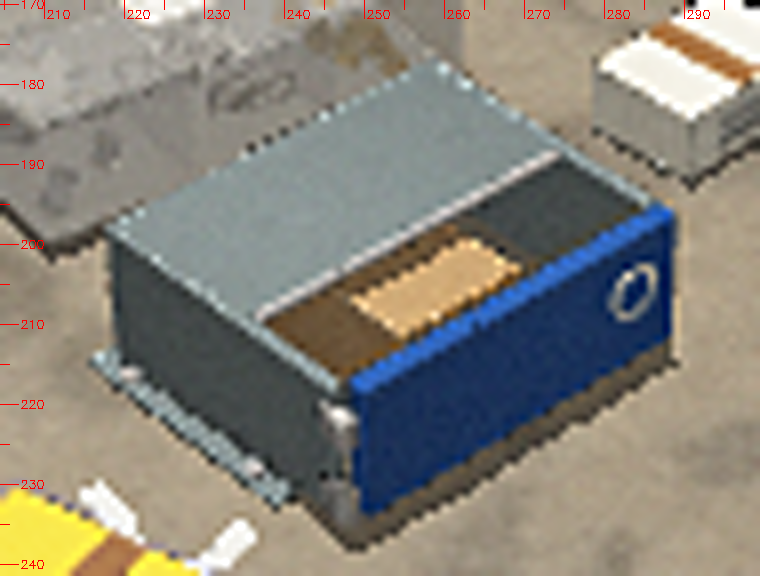

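View pics/lt.png

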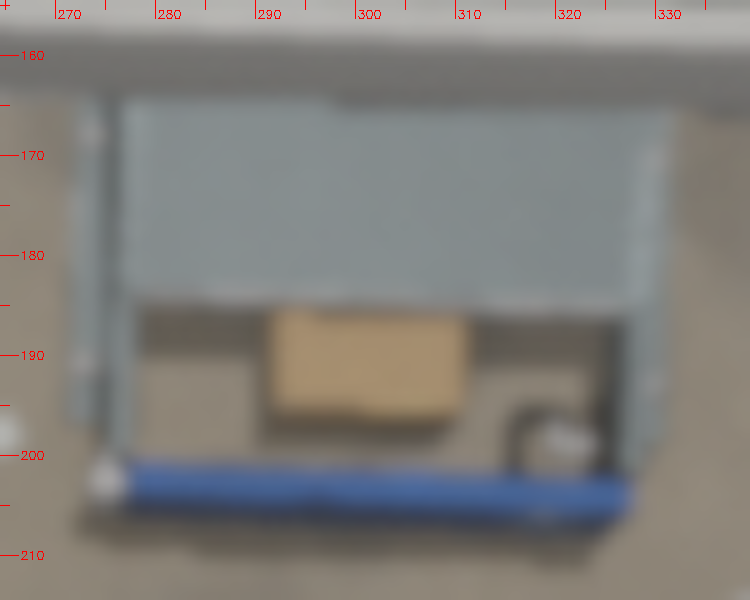

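```bash
python3 - <<'E'
from h import *
S='scene';T='top'
ns=[(S,(-49,71,0),(334.5,209.1)),(S,(49,71,0),(314.6,196.2)),(S,(-49,-71,0),(359.1,192.8)),(S,(-44,66,38),(334.75,198.25)),(S,(44,66,38),(316.6,188.25)),(S,(44,-66,38),(340.3,173.5)),(S,(-44,-66,38),(359.1,184.1))]
nt=[(T,(44,66,38),(364.9,208.1)),(T,(-44,66,38),(364.9,234.1)),(T,(44,-66,38),(404.5,209.25)),(T,(-44,-66,38),(404.5,235.2)),(T,(49,71,8),(362,207.6)),(T,(-49,71,8),(362,235.9))]
for o in(ns,nt,ns+nt): 
    q,r=fit(o,[480,-312,0]); print('nest',q.round(3),r.tolist())
ls=[(S,(142,90,66),(218.25,198.25)),(S,(142,-90,66),(259.5,177.25)),(S,(0,90,66),(247,218)),(S,(55,82,66),(236.75,209.25)),(S,(55,-82,66),(274.5,188.5)),(S,(-14,-85,71),(288.75,196)),(S,(-14,-85,4),(288.5,211.75)),(S,(-14,-60,43),(283.5,205.9))]
lt=[(T,(55,82,66),(277.5,184.3)),(T,(55,-82,66),(327,185)),(T,(-2,-85,71),(327.5,202.5)),(T,(-14,-85,71),(327.5,206.3)),(T,(-8,85,68),(275,202.5))]
for o in(ls,lt,ls+lt): 
    q,r=fit(o,[550,-39,0]); print('lock',q.round(3),r.tolist())
E
```

```text
nest [ 4.87164e+02 -3.21384e+02 -7.00000e-03] [[-0.2, 0.2], [-1.5, 0.2], [1.0, -0.4], [0.5, 0.9], [-0.7, -0.5], [0.0, -0.2], [0.4, -0.4]]
nest [ 4.86524e+02 -3.22315e+02 -7.00000e-03] [[0.5, 0.0], [0.4, -0.2], [-0.8, 0.1], [-0.7, -0.2], [0.3, 0.2], [0.1, 0.1]]
nest [ 4.86832e+02 -3.21915e+02 -7.00000e-03] [[-0.0, 0.2], [-1.3, 0.2], [1.2, -0.4], [0.7, 0.9], [-0.5, -0.5], [0.2, -0.2], [0.6, -0.4], [0.4, -0.0], [0.2, -0.3], [-0.9, -0.0], [-0.8, -0.3], [0.2, 0.1], [-0.0, 0.0]]
lock [ 5.45415e+02 -3.88940e+01 -4.00000e-03] [[-0.6, -0.3], [-0.7, -0.7], [-0.7, 0.6], [0.0, 0.0], [-0.0, -0.1], [1.0, -0.0], [0.6, 0.1], [0.6, 0.0]]
lock [ 5.45852e+02 -3.69350e+01 -8.00000e-03] [[0.1, -0.2], [-0.5, 0.7], [-0.2, -0.1], [-0.3, -0.4], [1.2, 0.1]]
lock [ 5.45529e+02 -3.79090e+01 -8.00000e-03] [[-0.8, -0.3], [-0.8, -0.6], [-1.0, 0.7], [-0.2, 0.1], [-0.2, -0.0], [0.8, 0.1], [0.4, 0.3], [0.4, 0.2], [0.4, -0.1], [-0.2, 0.8], [0.1, -0.1], [0.0, -0.3], [1.5, 0.3]]
```

```bash
python3 - <<'E'
from h import *
q=[545.5,-37.9,-.007]
for c,uv in [('top',(291.5,195.7)),('top',(311,196.3)),('top',(302.,186.)),('scene',(255.1,211.4)),('scene',(269.75,203.25)),('scene',(248,206.6)),('scene',(262.6,199.25))]:
    X=onplane(c,uv,50); d=X[:2]-q[:2]; print(c,X.round(1),'local',d[0]*np.cos(q[2])+d[1]*np.sin(q[2]),-d[0]*np.sin(q[2])+d[1]*np.cos(q[2]))
# shelf heights
for z in (600,900,1200): print(z,onplane('top',(300,157),z))
E
```

```text
top [565.8  -3.2  50. ] local 20.086828450879892 34.82365793321447
top [565.4 -69.1  50. ] local 20.125704476839786 -31.05537685233064
top [599.8 -38.2  50. ] local 54.31797008606285 0.10896387759053439
scene [568.3  -5.   50. ] local 22.546098159527936 33.0296761564387
scene [566.9 -68.1  50. ] local 21.641454280808404 -30.069974034719202
scene [602.2  -4.7  50. ] local 56.44413519211168 33.60580019395923
scene [598.6 -65.6  50. ] local 53.26529016272068 -27.28065700269804
600 [573.18235508   6.50038424 600.        ]
900 [504.27023975  26.37103353 900.        ]
1200 [ 435.35812443   46.24168282 1200.        ]
```

```bash
cat >> h.py <<'E'
LQ=np.array([545.5,-37.9,-.007]); NQ=np.array([486.8,-321.9,-.007])
H=np.pi/2
def W(x,y,z): return place([[x,y,z]],LQ)[0]
def st(): 
    s=bot.get_state(); print('t',round(s['clock'],2),'p',s['tool_pos'].round(1),'F',s['ft_force'].round(1),'gap',round(s['finger_gap'],3),'j',s['joint_pos'].round(2)); return s
E
python3 - <<'E'
from h import *
st()
for n,p,y in [('press',W(-60,-60,33),0),('press',W(-60,-60,33),-H),('nest',[486,-322,40],H),('nest',[486,-322,40],-H),('cart',W(35,1.5,18),0),('far',W(-76,1.5,18),0)]:
    for yy in (y,y+np.pi): 
        j=bot.ik(p,[0,H,yy]); print(n,yy, None if j is None else np.round(j,2))
E
```

```text
t 1.5 p [ 205.3 -590.3  222.7] F [ 0.8 -0.6  0.7] gap 1.0 j [-1.26  0.42  1.63  0.    1.09 -0.02]
press 0 [-0.22  0.55  2.01 -0.    0.58 -1.79]
press 3.141592653589793 [-0.22  0.55  2.01 -0.    0.58  1.35]
press -1.5707963267948966 [-0.22  0.55  2.01 -0.    0.58 -0.22]
press 1.5707963267948966 None
nest 1.5707963267948966 [-0.61  0.62  1.82  0.    0.7   2.54]
nest 4.71238898038469 [-0.61  0.62  1.82 -0.    0.7  -0.61]
nest -1.5707963267948966 [-0.61  0.62  1.82 -0.    0.7  -0.61]
nest 1.5707963267948966 [-0.61  0.62  1.82  0.    0.7   2.54]
cart 0 [-0.08  0.66  1.82 -0.    0.66 -1.65]
cart 3.141592653589793 [-0.08  0.66  1.82 -0.    0.66  1.49]
far 0 [-0.1   0.56  2.07 -0.    0.51 -1.67]
far 3.141592653589793 [-0.1   0.56  2.07 -0.    0.51  1.47]
```

```bash
python3 - <<'E'
from h import *
O=[0,H,LQ[2]]
bot.set_gripper(0.0,20)
bot.movep(W(-60,-60,150),O); 
bot.move_straight(W(-60,-60,33),v=200); st()
bot.move_straight(W(-32,-60,33),v=100); s=st(); f0=s['ft_force']
x=-32
while x<-14:
    x+=1.5; bot.move_straight(W(x,-60,33),v=40); s=bot.get_state(); F=(s['ft_force']-f0)[0]; print(x,s['tool_pos'].round(1)[0],F.round(1))
    if abs(F)>9: break
st()
snap('scene','press',(190,140,390,260),4)
E
```

```text
t 5.63 p [485.5 -97.8  33.4] F [-0.9  0.6  0.1] gap 0.008 j [-0.22  0.55  2.01  0.    0.58 -1.79]
t 6.07 p [513.5 -97.7  33.7] F [-1.1 -0.7 -1.4] gap 0.007 j [-0.21  0.58  1.95 -0.    0.61 -1.77]
-30.5 514.2 0.8
-29.0 516.1 1.0
-27.5 517.7 1.3
-26.0 519.2 1.2
-24.5 520.7 1.3
-23.0 521.9 0.3
-21.5 522.7 -2.8
-20.0 524.3 -3.3
-18.5 525.8 -3.1
-17.0 528.0 -1.4
-15.5 528.5 -5.6
-14.0 528.5 -9.4
t 9.07 p [528.5 -97.8  32.7] F [-10.4  -2.3   5.8] gap 0.005 j [-0.2   0.59  1.92 -0.    0.64 -1.77]
```

View pics/press.png

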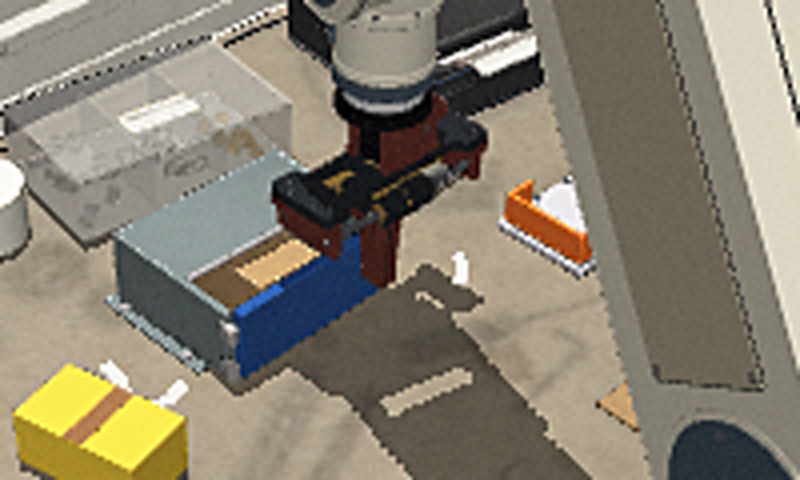

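The fingertips (about 375,260 in the crop) press the door at its ring. Contact came at x≈522 and the hard stop 6.5 mm later, so the catch should have let go. Now I'll draw back.

```bash
python3 - <<'E'
from h import *
bot.move_straight(W(-60,-60,33),v=60)
bot.move_straight(W(-130,-60,33),v=120)
bot.move_straight(W(-130,-60,120),v=200)
st(); bot.pause(.3)
box=(190,140,390,260)
im=bot.camera('scene')[:,:,::-1].copy()
def door(a):
    L=DOOR-[-8,85,0]; c,s=np.cos(-a),np.sin(-a); return np.c_[c*L[:,0]-s*L[:,1]-8,s*L[:,0]+c*L[:,1]+85,L[:,2]]
overlay(im,'scene',[(door(.43),LQ,(0,0,255))],box,4,'pics/ajar.png')
snap('top','ajart',(250,140,450,250),4)
E
```

```text
t 11.35 p [415.5 -97.  119.8] F [ 0.6 -0.7  0.1] gap 0.005 j [-0.26  0.31  2.13  0.    0.7  -1.82]
```

View pics/ajar.png

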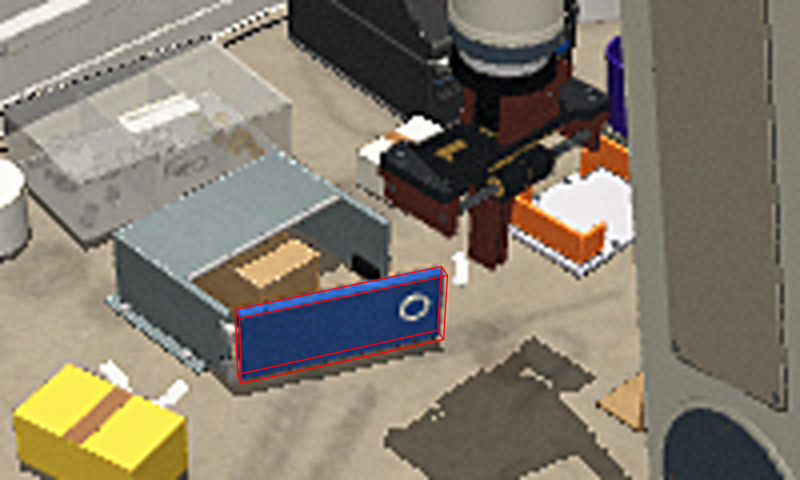

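View pics/ajart.png

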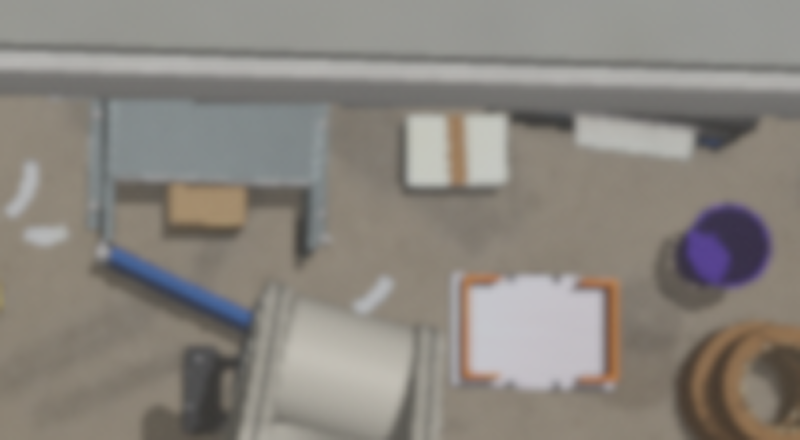

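```bash
python3 - <<'E'
from h import *
def pos(a,r,o,z):
    return W(-8-r*np.sin(a)+o*np.cos(a),85-r*np.cos(a)-o*np.sin(a),z)
bot.move_straight(pos(.43,135,52,120),v=250)
bot.move_straight(pos(.43,135,52,28),v=200); f0=st()['ft_force']
for a in np.arange(.43,1.751,.11):
    o=6+10*abs(np.cos(a))+13.5*np.sin(a)+1
    bot.move_straight(pos(a,125,o,28),v=110)
    print(round(a,2),(bot.get_state()['ft_force']-f0).round(1))
    
a=1.75
bot.move_straight(pos(a,125,60,28),v=150)
bot.move_straight(pos(a,125,60,130),v=250)
st()
bot.set_gripper(1.0)
bot.movep(W(35,1.5,130),[0,H,LQ[2]]); st()
def door(a):
    L=DOOR-[-8,85,0]; c,s=np.cos(-a),np.sin(-a); return np.c_[c*L[:,0]-s*L[:,1]-8,s*L[:,0]+c*L[:,1]+85,L[:,2]]
box=(190,140,390,260)
im=bot.camera('scene')[:,:,::-1].copy()
overlay(im,'scene',[(door(1.7),LQ,(0,0,255)),(CART,[LQ[0]+76,LQ[1]+1.5,H],(0,255,0))],box,4,'pics/open.png')
snap('top','opent',(250,140,450,250),4)
E
```

```text
t 12.96 p [527.5 -97.2  28.4] F [-0.3  0.4  1.8] gap 0.004 j [-0.2   0.6   1.92  0.    0.62 -1.77]
0.43 [ 1.  -0.3 -2. ]
0.54 [ 0.8 -0.6 -1.2]
0.65 [ 0.4 -0.3 -1.9]
0.76 [ 0.1 -0.8 -2.1]
0.87 [-0.3 -0.4 -2. ]
0.98 [-0.5  0.4 -1.4]
1.09 [ 0.3 -1.  -0.6]
1.2 [-0.6 -0.5 -1.2]
1.31 [ 0.9 -0.8 -1.3]
1.42 [ 0.3 -0.9 -0.9]
1.53 [ 0.3 -0.7 -1.9]
1.64 [ 0.9 -1.  -1.6]
1.75 [-0.   0.6 -2. ]
t 17.68 p [404.2  11.8 129.8] F [-0.7  1.  -0.4] gap 0.004 j [-0.    0.26  2.17  0.    0.71 -1.56]
t 19.81 p [578.7 -36.4 129.3] F [-0.1 -0.4 -0.1] gap 1.0 j [-0.08  0.48  1.79  0.    0.87 -1.65]
```

View pics/open.png

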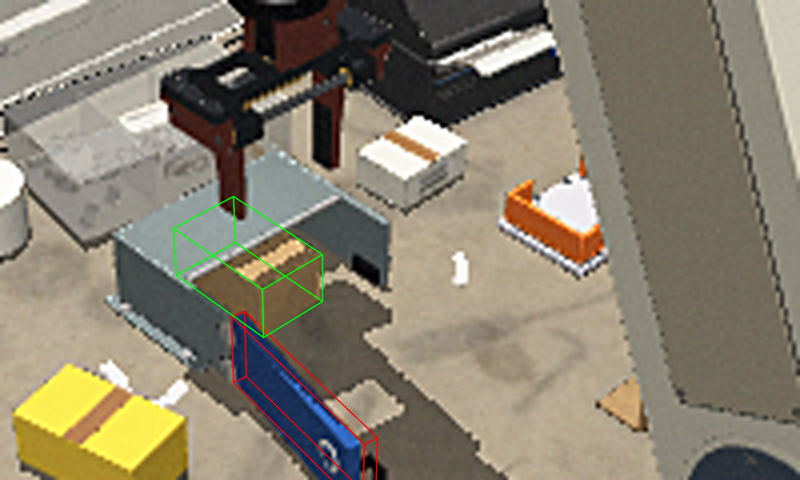

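View pics/opent.png

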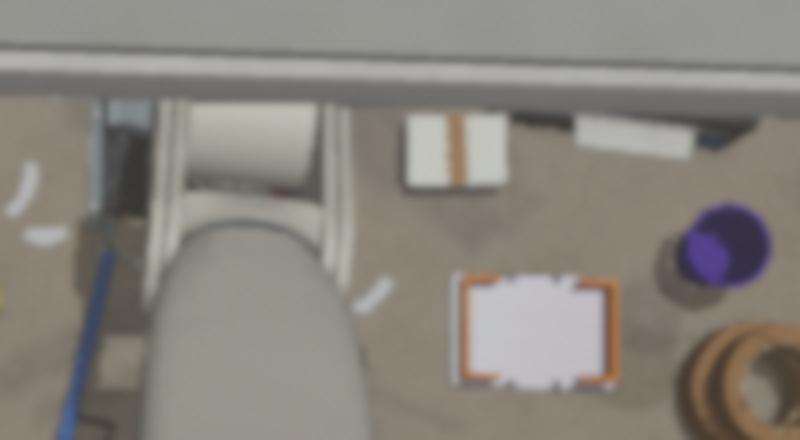

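Door stands open at about 1.75–1.8 rad and the carton matches the green wireframe (263,315 in the crop). Next I grip its near end.

```bash
python3 - <<'E'
from h import *
bot.move_straight(W(35,1.5,60),v=250)
bot.move_straight(W(35,1.5,18),v=120); s=st()
if abs(s['ft_force'][2])<8:
    bot.set_gripper(0.0,20); st()
    bot.move_straight(W(-20,1.5,18),v=80); st()
    bot.move_straight(W(-114,1.5,18),v=120); st()
    bot.set_gripper(1.0)
    bot.move_straight(W(-114,1.5,130),v=250); st()
    # wait out of sight: sideways
    bot.movep(W(-60,-200,230),[0,H,LQ[2]])
box=(170,160,370,300)
im=bot.camera('scene')[:,:,::-1].copy()
overlay(im,'scene',[(CART,[*W(-73,1.5,0)[:2],H+LQ[2]],(0,255,0))],box,4,'pics/out.png')
im=bot.camera('top')[:,:,::-1].copy()
overlay(im,'top',[(CART,[*W(-73,1.5,0)[:2],H+LQ[2]],(0,255,0))],(250,150,410,270),5,'pics/outt.png')
for c in('scene','top'):print([(x['at'],round(x['conf'],2),onplane(c,x['at'],25).round()) for x in bot.place_of('carton_center',c)])
st()
E
```

```text
t 20.84 p [581.  -36.7  18.7] F [-0.4  0.3 -0.1] gap 0.996 j [-0.08  0.66  1.82  0.    0.66 -1.65]
t 21.32 p [580.8 -36.8  18.6] F [-1.2 -0.7  6.8] gap 0.737 j [-0.08  0.66  1.82 -0.    0.66 -1.65]
t 22.16 p [524.7 -36.2  18.4] F [-0.5 -0.3  9.2] gap 0.741 j [-0.09  0.61  1.95 -0.    0.59 -1.66]
t 23.09 p [430.2 -35.5  18.3] F [ 0.1 -0.2 10.7] gap 0.741 j [-0.11  0.53  2.15 -0.    0.46 -1.67]
t 24.26 p [431.2 -35.6 129.7] F [-0.3 -0.4 -1. ] gap 1.001 j [-0.11  0.3   2.11 -0.    0.74 -1.67]
[([267.7, 284.1], 0.88, array([334., 160.,  25.])), ([280.5, 227.8], 0.8, array([476., -29.,  25.])), ([215.4, 250.7], 0.56, array([535., 183.,  25.]))]
[([242.2, 263.8], 0.86, array([335., 157.,  25.])), ([238.6, 206.9], 0.68, array([527., 174.,  25.])), ([300.5, 219.7], 0.61, array([488., -36.,  25.]))]
t 25.38 p [ 483.7 -236.   229.1] F [-0.7  0.4  0. ] gap 0.999 j [-0.48  0.29  1.82  0.    1.04 -2.04]
```

View pics/out.png

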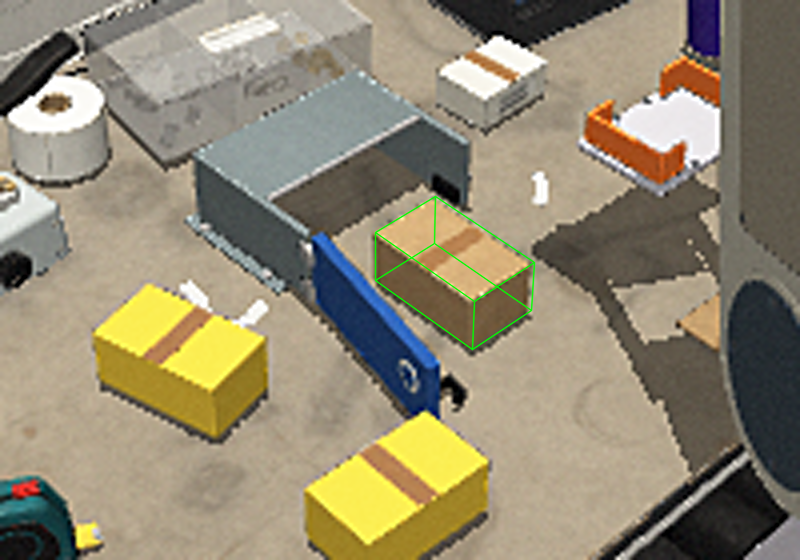

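View pics/outt.png

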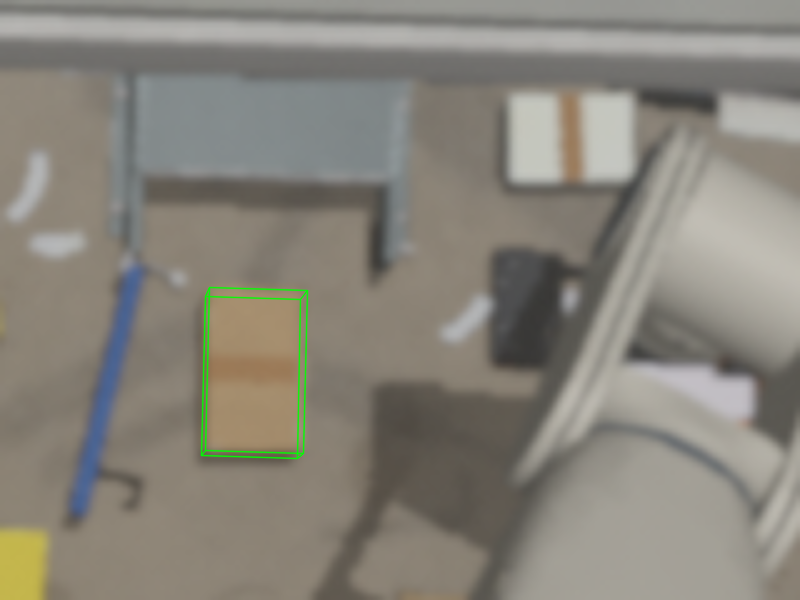

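```bash
python3 - <<'E'
from h import *
O=[0,H,LQ[2]]; N=[0,H,NQ[2]-H]
bot.movep(W(-73,1.5,100),O)
bot.move_straight(W(-73,1.5,16),v=150); st()
bot.set_gripper(0.0,25); st()
bot.move_straight(W(-73,1.5,130),v=150); st()
bot.movep([NQ[0],NQ[1],130],N); bot.pause(.2); s=st(); print(s['ee_rot'])
box=(250,100,410,220)
snap('scene','abv',box,5); 
im=bot.camera('scene')[:,:,::-1].copy()
b=CART+[0,0,114]
overlay(im,'scene',[(b,NQ,(0,255,0))],box,5,'pics/abv.png')
E
```

```text
t 27.04 p [473.1 -36.4  16.5] F [ 0.3  1.2 -0.3] gap 1.0 j [-0.1   0.57  2.06 -0.    0.51 -1.66]
t 27.52 p [472.9 -35.9  16.6] F [-0.5  0.6  5.8] gap 0.739 j [-0.1   0.57  2.06 -0.    0.51 -1.66]
t 28.43 p [471.8 -35.8 129.3] F [ 0.3 -0.2 -2.2] gap 0.739 j [-0.1   0.35  2.03 -0.    0.77 -1.66]
t 29.74 p [ 487.1 -320.7  129.9] F [ 0.6  0.6 -2.8] gap 0.738 j [-0.6   0.48  1.79  0.    0.87 -0.6 ]
[-2.39044416  1.57041726  2.31730667]
```

View pics/abv.png

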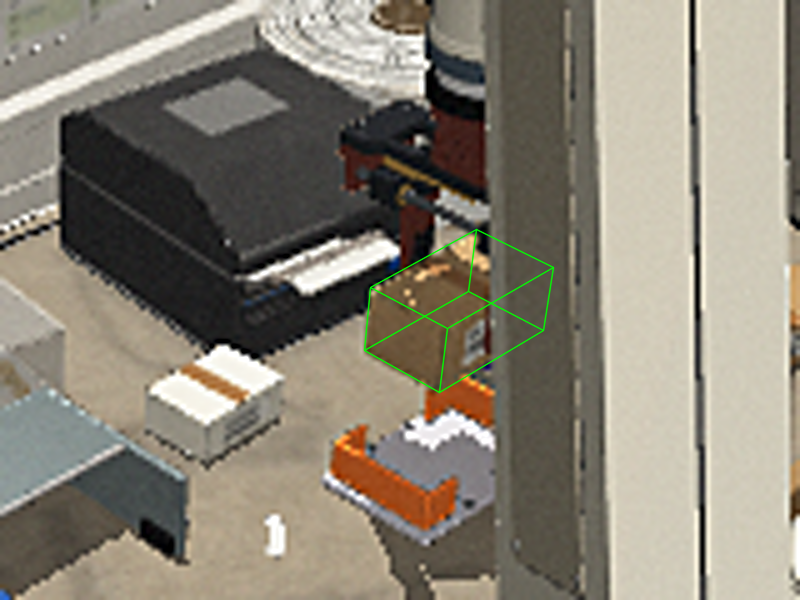

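The held carton coincides with the wireframe at the nest pose (near corner about 440,390), so I'll lower it.

```bash
python3 - <<'E'
from h import *
p=lambda z:[NQ[0],NQ[1],z]
bot.move_straight(p(60),v=150); bot.pause(.2); st()
for z in (48,40,32,27,25.5):
    bot.move_straight(p(z),v=50); s=st()
    if s['ft_force'][2]>8 or np.hypot(*s['ft_force'][:2])>8: print('contact'); break
E
```

```text
t 30.66 p [ 487.5 -322.4   61.1] F [-0.4 -0.8 -2.5] gap 0.741 j [-0.6   0.59  1.81  0.    0.74 -0.6 ]
t 31.05 p [ 486.4 -321.6   47.5] F [-0.3  0.5 -2.7] gap 0.737 j [-0.6   0.61  1.81  0.    0.72 -0.6 ]
t 31.36 p [ 486.5 -321.7   39.5] F [ 0.6  0.4 -2.1] gap 0.739 j [-0.6   0.62  1.81  0.    0.7  -0.6 ]
t 31.67 p [ 486.5 -321.7   31.5] F [-0.8 -0.2 -1.1] gap 0.738 j [-0.6   0.64  1.82 -0.    0.69 -0.6 ]
t 31.92 p [ 486.6 -321.8   26.7] F [-0.6  0.3 -2.4] gap 0.739 j [-0.6   0.65  1.82  0.    0.68 -0.6 ]
t 32.17 p [ 486.8 -321.9   25.5] F [-0.1 -0.4 -1.8] gap 0.738 j [-0.6   0.65  1.82  0.    0.68 -0.6 ]
```

```bash
python3 - <<'E'
from h import *
p=lambda z:[NQ[0],NQ[1],z]
bot.move_straight(p(24.2),v=30); st()
bot.set_gripper(1.0); bot.pause(.2); st()
bot.move_straight(p(130),v=150)
bot.movep([330,-330,300],[0,H,NQ[2]-H]); bot.pause(.5); st()
c=CART+[0,0,8]
im=bot.camera('top')[:,:,::-1].copy(); overlay(im,'top',[],(250,150,410,270),5,'pics/ft.png')
im=bot.camera('scene')[:,:,::-1].copy(); cv2.imwrite('pics/fs0.png',im)
overlay(im,'scene',[(c,NQ,(0,255,0))],(290,140,390,220),8,'pics/fs.png')
E
```

```text
t 32.42 p [ 487.1 -322.1   24.6] F [-0.1  0.   3.3] gap 0.737 j [-0.6   0.65  1.82 -0.    0.68 -0.6 ]
t 33.18 p [ 486.8 -321.9   24.2] F [-1.  -0.2  0.5] gap 0.998 j [-0.6   0.65  1.82  0.    0.68 -0.6 ]
t 35.47 p [ 330.2 -329.9  299.7] F [-0.3  0.   0.9] gap 0.999 j [-0.81  0.09  1.89  0.    1.16 -0.8 ]
```

View pics/ft.png

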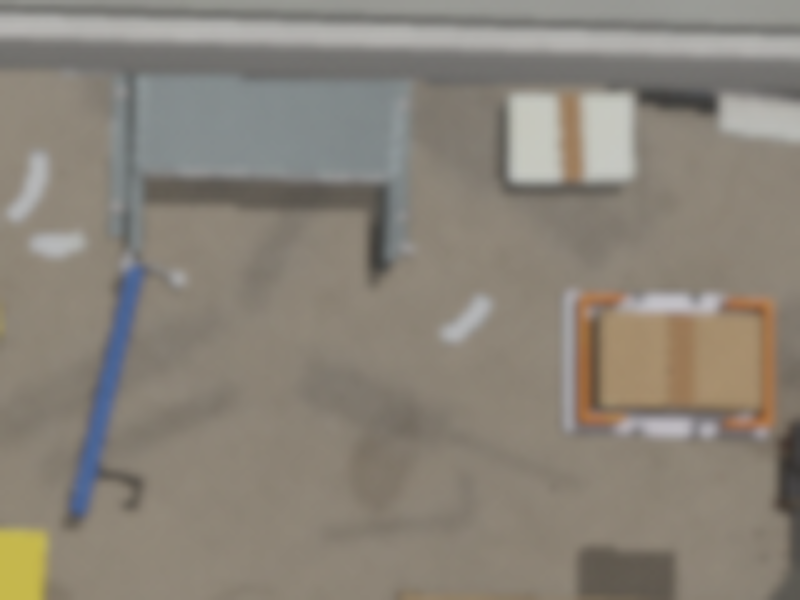

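View pics/fs.png

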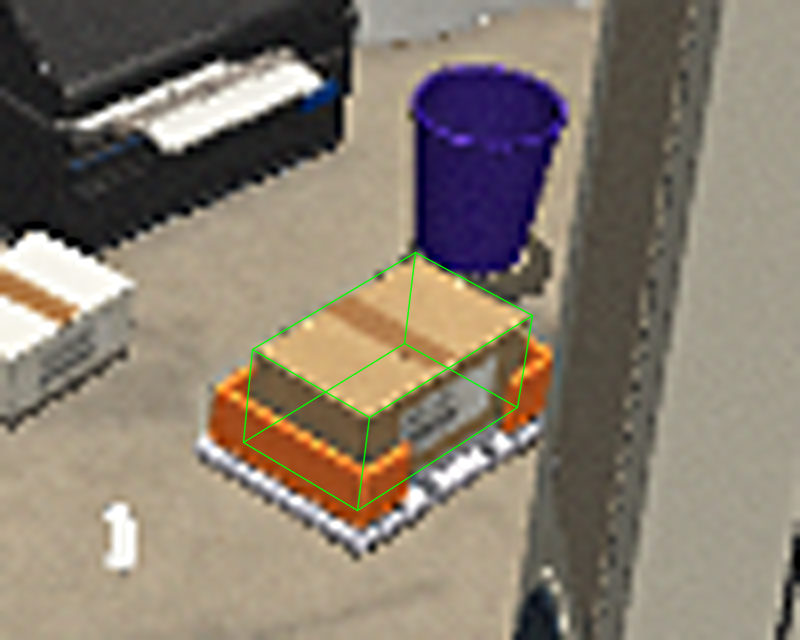

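View pics/fs0.png

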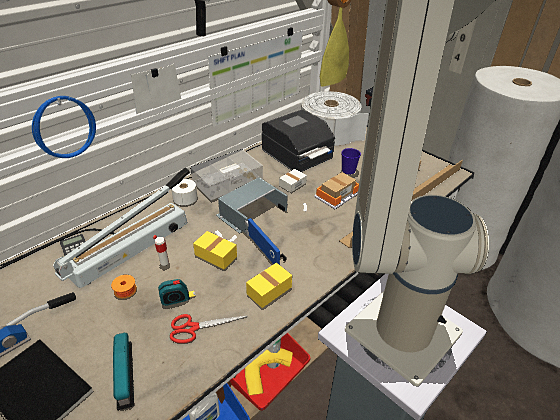

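The carton lies flat inside both orange pockets, with gaps all round (about 680,360 in the top crop). The door is past square and the other things look unmoved, so I'm handing in.

```bash
python3 -c "
from h import *
bot.job_done(); st()"
```

```text
the job is handed in; nothing more can be done
the job is handed in; nothing more can be done
```

The job is finished and handed in; the clock read about 35.5 s just before, against the 72 s limit.

- **Door:** I pressed the white ring until the door hit its inner stop, about 6.5 mm in and under about 10 N. It sprang ajar at about 0.43 rad, and I swung it to about 1.75–1.8 rad from the inside. The last pictures show it still there, past square.
- **Carton:** I slid it out by its near end and let go of it on the bench, with its far end about 18 mm clear of the front opening. I then took it round its middle, turned it 90° and set it in the nest. Contact force when it touched down was about 3 N.
- **Last checks:** The carton matches the expected seated position to within about 1 pixel in the side (scene) view. The top view shows it inside both pockets with gaps all round. The gripper is open and clear of everything. The other things, including the yellow look-alikes, look unmoved by eye; I did not re-measure them.
- **Disagreements:** The networks' points for the locker and nest were off by up to about 4 pixels between cameras. I used corners picked by hand in both pictures instead, and these agreed to about 2 mm. No other check failed.

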